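Pack the oil sample set, leaving the uncapped bottles for the press

ROBOT

A 6-joint arm with a two-finger parallel gripper is mounted at the origin on the work surface. World frame = base frame: x ahead of the robot, y to its left, z up, the work surface at z = 0. Lengths are in m, angles in rad, forces in N, time in s.
With the tool pointing down it reaches from about 0.275 to 0.85 m from the base axis. Payload 19 kg.
Tool frame: the origin (TCP) lies between the finger pads; the fingertips stand 19 mm ahead of it and the grasp point (between the pads) is the TCP; z points along the fingers, y is the line along which they close (so a half turn about z gives the same grasp; the last joint's range is limited). The gripper opens to 85 mm and grips with 20 to 120 N. Pads are 22 mm wide; open, the fingers measure 114 mm over their backs; the gripper's body (76 mm by 85 mm) begins 54 mm behind the grasp point. The pads swing forward as they close: fully open they stand 13 mm farther back than shut.
Start: joints at [-1.299, 0.15, 1.437, -0, 1.554, -0.134], TCP at [0.227, -0.528, 0.25] pointing down, gripper open.
Joint ranges: [-2.8, 2.8], [-0.68, 2.1], [0.12, 2.68], [-1.39, 4.53], [0.16, 2.79], [-2.81, 2.81]. Speed limits (rad/s): [1.89, 1.89, 2.22, 3.01, 3.01, 3.01].

INTERFACE

Orientations are given as [roll, pitch, yaw] about the fixed x, y, z axes, in that order (R = Rz(yaw) Ry(pitch) Rx(roll)).
In Python, from workcell import * gives the robot as it stands.
- The arm moves only by the shell command python3 -m crank 'ROWS' [OPENING] [FORCE]. ROWS is JSON, a list that holds one entry, the list of rows, each a list of 6 numbers: the shift along the world's x, y, z in units of 2 cm (1.0 is 2 cm), then the turn, a rotation vector about the world's x, y, z in units of 4 degrees (1.0 is 4 degrees). A call has 1 to 12 rows; each row shifts and turns the commanded pose from where the row before left it; what a row does not reach is not made up. A row lasts 1/12 s, in which the tool goes at most 41.7 mm and 7.16 degrees, less where a joint would pass 70% of its speed; a pose out of reach is approached as far as the arm can. A call with a number of a shift or a turn outside -1 to 1 is refused whole. A call with a gripper value outside its range is refused whole. OPENING is the closure, from 0 (fully open) to 1 (shut), set as the call begins (- or left out, the last holds). The fingers move at their own pace and stop on an object; FORCE is the grip in N (left out, the last holds). Time passes only in rows, so rows that do not move let the fingers close. It gives the time, the measured TCP pose, the force, the opening and the grip force at its end, in the units of the state.
- state(): the state, without advancing time (a new reading comes with each control period).
- camera(name): name is "scene" or "top"; returns a dict with "img" (420x560x3 uint8, blue, green, red), "vfov" (degrees; the focal length in pixels is half the picture's height over the tangent of half this angle, whatever the lens; pixels are square), "cx", "cy" (the principal point, pixels), "rvec" (rotation vector, rad) and "tvec" (3), from world to camera coordinates, as OpenCV has them. Camera axes: x right, y down, z forward; pixel columns grow to the right and rows downward; lengths in m; the calibration is good to about 2 mm. A picture is of the moment at which its call begins. There is no depth.
- close_job(): hands the job in; it is judged then, once.
The state is a dict: "time_s": time; "joint_positions": joint angles; "qvel": joint speeds; "joint_efforts": joint torques, N m; "tool_pos": TCP position; "eef_rot": TCP orientation; "contact_force": force on the tool from outside, world axes, zero at the start; "ft_torque": the same for the moment, N m; "opening": finger opening in m; "gripper_force": force on a finger pad.
Only numpy, scipy, OpenCV 4.12 (cv2) and the standard library are available. Lean on these libraries where they do the work, as an engineer would, in place of code of your own. Each camera call takes 0.05 s, during which the arm holds its last target. There are 200 camera calls.

TASK

Pack the sample set: stand each of the four capped bottles (slim, conical, square, flask) in the wooden case, fully down in the cork recess that has its own shape and size. Leave the two bottles that still have no cap standing where they are, for the capping press. It is all glass: set the bottles down gently rather than dropping them, and let none be knocked over.

Things in the scene. Friction and masses are not known exactly. Their poses are not given: they have to be found in the camera images.
- slim_bottle: Slim green glass sample bottle WITH its white cap: straight round body 34 mm across up to 70 mm high, shoulder and neck, cap 27 mm across from 83 mm up to the top at 105 mm. 100 to 170 g. Origin: centre of its underside, z up along the bottle. 
- cone_bottle: Conical green glass sample bottle WITH its white cap: round foot 52 mm across (8 mm high) tapering evenly to 24 mm at 70 mm high, neck 22 mm, straight-sided round cap 30 mm across from 78 mm up to the top at 104 mm. The glass narrows upward, so fingers slip off it: take it by the cap. 120 to 200 g. Origin: centre of its underside, z up along the bottle. 
- square_bottle: Square green glass sample bottle WITH its white cap: body 42 x 42 mm, sides along x and y, straight up to 70 mm high, round neck, cap 27 mm across from 81 mm up to the top at 103 mm. 140 to 240 g. Origin: centre of its underside, z up along the bottle. 
- flask_bottle: Flat flask-shaped green glass sample bottle WITH its white cap: body 28 mm thick (x) by 56 mm wide (y), straight up to 70 mm high, round neck, cap 27 mm across from 81 mm up to the top at 103 mm. 120 to 200 g. Origin: centre of its underside, z up along the bottle. 
- open_cone: Look-alike of the conical bottle but with NO cap: the same foot and taper, ending in a bare open glass neck 25 mm across, top at 92 mm. It waits for the capping press. Origin: centre of its underside, z up along the bottle. 
- open_square: Look-alike of the square bottle but with NO cap: the same 42 x 42 mm body, ending in a bare open glass neck 25 mm across, top at 94 mm. It waits for the capping press. Origin: centre of its underside, z up along the bottle. 
- slim_nest: Nest for the slim bottle: small round recess 44 mm across. Fixed cork block 78 x 78 x 30 mm, recess 22 mm deep with a 3 mm chamfer round its mouth. Origin: centre of the block's underside, under the recess's centre; recess floor at z = 8 mm, cork top at z = 30 mm. z up, y along the row of nests, x across it. The four nests stand in any order, 80 mm apart, in a row in the case.
- cone_nest: Nest for the conical bottle: large round recess 62 mm across. Fixed cork block 78 x 78 x 30 mm, recess 22 mm deep with a 3 mm chamfer round its mouth. Origin: centre of the block's underside, under the recess's centre; recess floor at z = 8 mm, cork top at z = 30 mm. z up, y along the row of nests, x across it. The case is an open light-wood box, rim 4 mm above the cork.
- square_nest: Nest for the square bottle: square recess 52 x 52 mm, sides along x and y. Fixed cork block 78 x 78 x 30 mm, recess 22 mm deep with a 3 mm chamfer round its mouth. Origin: centre of the block's underside, under the recess's centre; recess floor at z = 8 mm, cork top at z = 30 mm. z up, y along the row of nests, x across it. The case is 98 mm (x) by 336 mm (y).
- flask_nest: Nest for the flask: oblong recess, 38 mm in x (across the row) by 66 mm in y (along the row). Fixed cork block 78 x 78 x 30 mm, recess 22 mm deep with a 3 mm chamfer round its mouth. Origin: centre of the block's underside, under the recess's centre; recess floor at z = 8 mm, cork top at z = 30 mm. z up, y along the row of nests, x across it.

How it is judged:
By the outcome, as a careful person would: the job done as asked, in the order asked, and still so for the second after the job is handed in, with the robot touching nothing.
It also fails if it takes over 112 s, if anything falls off the work surface, if the arm or the gripper's body presses on something with over 40 N, if the wrist force passes 120 N, or if a joint passes its speed limit or range.

## Working session

There is one attempt and no reset: what is moved stays moved. The work goes in short steps, Python scripts to look and compute and a shell command to move; the robot and the scene stay as the last step left them, time stands still between calls to the robot, and variables do not carry over. Pictures are saved under pics/ and viewed, at most 14 in all, crops included, and the job is handed in when it is done.

```bash
mkdir -p pics; ls; python3 - <<'E'
from workcell import *
import cv2
s=state();print(s)
for n in("scene","top"):
    c=camera(n);cv2.imwrite(f"pics/{n}0.png",c["img"]);print(n,{k:v for k,v in c.items() if k!="img"})
E
```

```text
pics
{'time_s': 0.0, 'joint_positions': array([-1.29900142e+00,  1.50994410e-01,  1.43801667e+00, -2.52412933e-05,
        1.55381590e+00, -1.34005179e-01]), 'qvel': array([ 0.00156098,  0.00064776, -0.00168366, -0.00063039,  0.00123277,
       -0.00025928]), 'joint_efforts': array([-6.88628843e-04, -7.13059974e+01, -5.70869601e+01, -2.58327773e-04,
        9.07842972e-03,  3.17774300e-05]), 'tool_pos': array([ 0.22689469, -0.52809622,  0.24967781]), 'eef_rot': array([-3.14036601e+00, -1.39901587e-04,  4.05800444e-01]), 'contact_force': array([-0.28120237,  0.17894519,  0.0517097 ]), 'ft_torque': array([-0.00355929,  0.02405928, -0.02359276]), 'gripper_force': 0.0, 'opening': 0.08560332421339976}
scene {'vfov': 48.57709095105836, 'cx': 273.9282364206636, 'cy': 208.47387687612337, 'rvec': array([ 0.84088792,  2.43596218, -1.24185747]), 'tvec': array([ 0.4385218 , -0.15387539,  1.38192232])}
top {'vfov': 44.03872703363146, 'cx': 284.7678243550882, 'cy': 209.89929414681882, 'rvec': array([ 2.2061266 , -2.15346397,  0.14105383]), 'tvec': array([-0.02156428,  0.54392298,  1.11366901])}
```

View pics/scene0.png

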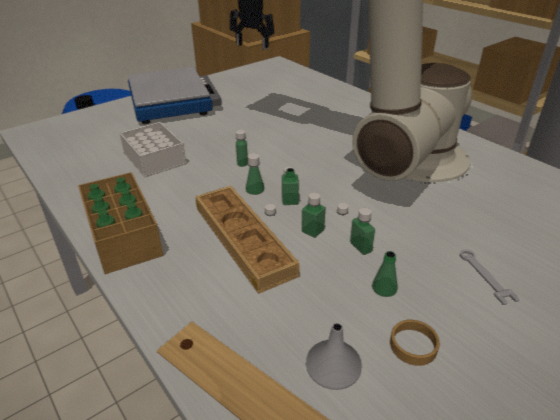

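View pics/top0.png

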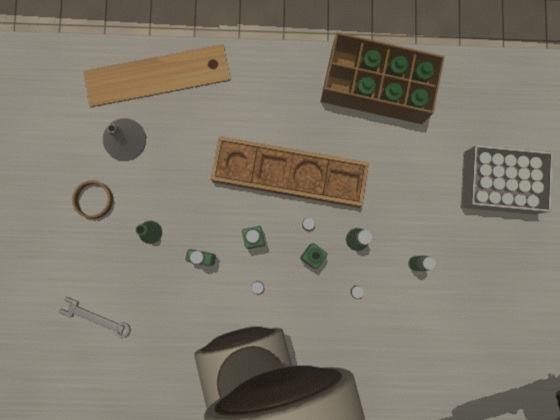

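```bash
cat > h.py <<'E'
import numpy as np,cv2
from workcell import *
def cam(n):
    c=camera(n);h=c["img"].shape[0];f=h/2/np.tan(np.radians(c["vfov"]/2))
    c["K"]=np.array([[f,0,c["cx"]],[0,f,c["cy"]],[0,0,1]]);c["R"]=cv2.Rodrigues(c["rvec"])[0];return c
def p2w(c,u,v,z):
    d=c["R"].T@np.linalg.inv(c["K"])@[u,v,1];o=-c["R"].T@c["tvec"];return o+d*(z-o[2])/d[2]
def w2p(c,P): return cv2.projectPoints(np.array(P,float).reshape(-1,3),c["rvec"],c["tvec"],c["K"],None)[0].reshape(-1,2)
E
python3 - <<'E'
from h import *
c=cam("top");i=c["img"]
print(p2w(c,280,210,0),w2p(c,[[.6,0,0],[.6,.1,0],[.7,0,0]]))
a=cv2.resize(i[130:215,205:375],None,fx=4.7,fy=4.7,interpolation=cv2.INTER_CUBIC)
b=cv2.resize(i[215:280,180:340],None,fx=5,fy=5,interpolation=cv2.INTER_CUBIC)
d=cv2.resize(i[220:280,340:440],None,fx=8,fy=8,interpolation=cv2.INTER_CUBIC)
for k,m in enumerate((a,b,d)): cv2.imwrite(f"pics/z{k}.png",cv2.convertScaleAbs(m,alpha=1.6))
E
```

```text
[0.5467599  0.00163249 0.        ] [[281.27816492 186.64413325]
 [237.05419246 185.47228022]
 [282.30521189 143.33017588]]
```

View pics/z0.png

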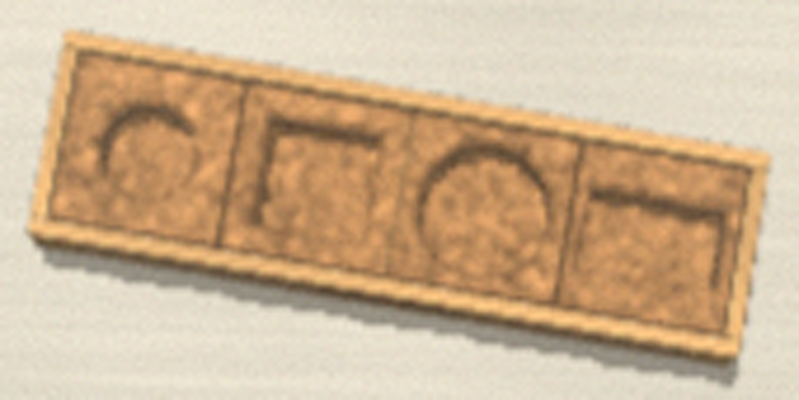

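View pics/z1.png

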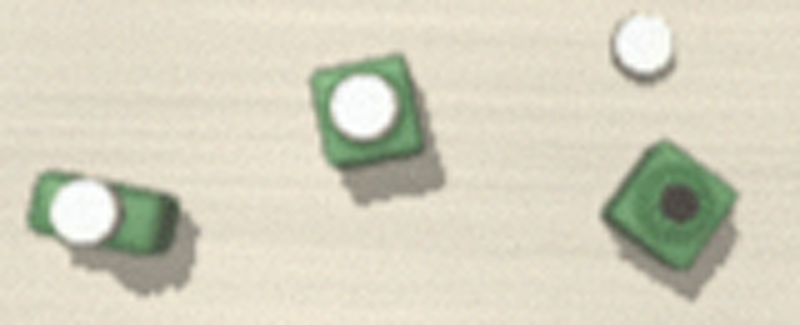

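View pics/z2.png

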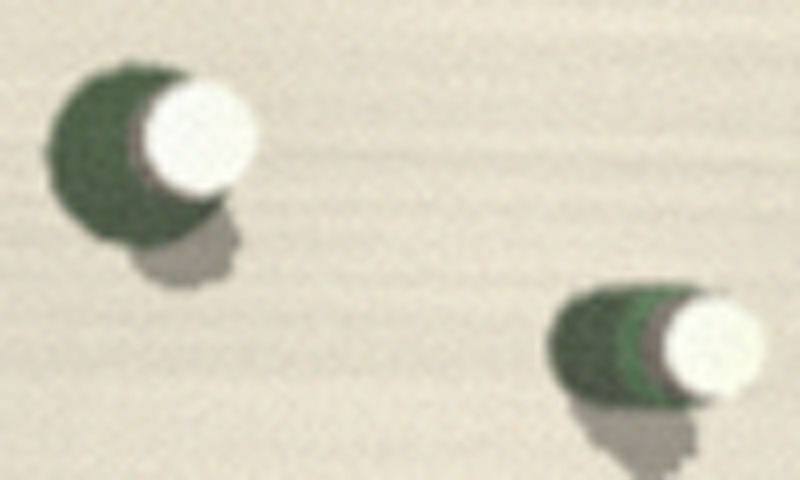

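```bash
cat > fit.py <<'E'
from h import *
from scipy.optimize import minimize
def disc(r,z): a=np.arange(0,2*np.pi,.15);return np.c_[r*np.cos(a),r*np.sin(a),0*a+z]
def box(x,y,z): return np.array([[sx*x/2,sy*y/2,z] for sx in(-1,1) for sy in(-1,1)])
cap=lambda r,a,b:np.r_[disc(r,a),disc(r,b)]
M=dict(slim=[cap(.017,0,.07),np.r_[disc(.017,.07),disc(.0135,.083)],cap(.0135,.083,.105)],
 cone=[np.r_[disc(.026,0),disc(.026,.008),disc(.012,.07)],cap(.011,.07,.078),cap(.015,.078,.104)],
 square=[np.r_[box(.042,.042,0),box(.042,.042,.07)],cap(.0125,.07,.081),cap(.0135,.081,.103)],
 flask=[np.r_[box(.028,.056,0),box(.028,.056,.07)],cap(.0125,.07,.081),cap(.0135,.081,.103)],
 case=[np.r_[box(.098,.336,0),box(.098,.336,.034)]])
S=8
def render(c,name,p,off,shape):
    m=np.zeros((shape[0]*4,shape[1]*4),np.uint8);co,si=np.cos(p[2]),np.sin(p[2])
    for P in M[name]:
        W=P@np.array([[co,si,0],[-si,co,0],[0,0,1]])+[p[0],p[1],p[3] if len(p)>3 else 0]
        q=((w2p(c,W)-off+.5)*4*16).astype(np.int32)
        cv2.fillConvexPoly(m,cv2.convexHull(q),255,shift=4)
    return cv2.resize(m,(shape[1],shape[0]),interpolation=cv2.INTER_AREA)/255.
def fit(c,name,x0):
    hsv=cv2.cvtColor(c["img"],cv2.COLOR_BGR2HSV).astype(float);h,s,v=cv2.split(hsv)
    if name=="case": m=(s>90)&(h<25)
    else: m=((h>40)&(h<95)&(s>60))|((v>WH[c["name"]])&(s<40))
    u=w2p(c,[[x0[0],x0[1],.05]])[0].astype(int);r=100 if name=="case" else 32
    a=np.maximum(u-r,0);b=u+r;m=m[a[1]:b[1],a[0]:b[0]].astype(np.uint8)
    n,l,st,ce=cv2.connectedComponentsWithStats(m)
    if name=="case": m=(l==1+st[1:,4].argmax()).astype(float)
    else:
        k=np.linalg.norm(ce[1:]-(u-a),axis=1)-st[1:,4]*.05; keep=np.zeros_like(m)
        for j in range(1,n):
            if np.linalg.norm(ce[j]-(u-a))<20 and st[j,4]>15: keep[l==j]=1
        m=keep.astype(float)
    g=lambda p:np.abs(render(c,name,np.array(p)*[.01,.01,.1],a,m.shape)-m).sum()
    best=min((minimize(g,[x0[0]*100,x0[1]*100,t*10],method="Nelder-Mead",options=dict(initial_simplex=np.array([x0[0]*100,x0[1]*100,t*10])+np.array([[0,0,0],[1,0,0],[0,1,0],[0,0,2]]))) for t in x0[2]),key=lambda r:r.fun)
    p=best.x*[.01,.01,.1];return p,best.fun,m.sum()
WH=dict(top=200,scene=190)
E
python3 - <<'E'
from fit import *
for n in("top","scene"):
    c=cam(n);c["name"]=n
    if n=="top":
        v=c["img"].max(2);print("cap V",v[237,253],v[258,197],v[238,364],"table",v[215:230,180:230].max())
        I={k:p2w(c,*q)[:2] for k,q in dict(slim=(428,263.5,.105),cone=(365,237,.104),square=(253,237,.103),flask=(196.5,257.5,.103),case=(290,171,.034)).items()}
    for k,x in I.items():
        t={"square":[.18],"flask":[-.17],"case":[-.17]}.get(k,[0])
        p,f,a=fit(c,k,(x[0],x[1],t));print(n,k,p[:2].round(4),np.degrees(p[2]).round(1),"err",round(f),"/",a)
E
```

```text
cap V 156 154 155 table 150
top slim [ 0.4371 -0.2789] -22.2 err 349 / 25.0
top cone [ 0.4929 -0.1442] -9.7 err 429 / 42.0
top square [0.4816 0.0582] 17.3 err 267 / 165.0
top flask [0.4372 0.1698] -9.0 err 290 / 127.0
top case [ 0.6315 -0.0175] -8.4 err 150 / 6915.0
scene slim [ 0.437  -0.3062] 6.4 err 178 / 239.0
scene cone [ 0.4868 -0.1751] 11.8 err 231 / 349.0
scene square [0.4835 0.0583] 32.5 err 244 / 603.0
scene flask [0.4392 0.1716] -27.6 err 269 / 607.0
scene case [ 0.63   -0.0193] -8.5 err 129 / 5224.0
```

```bash
python3 - <<'E'
from fit import *
for n,P in dict(top=[(253,237),(364,238),(427,263),(350,240),(415,264),(245,230),(210,258),(225,230),(355,252)],scene=[(314,199),(254,160),(240,134),(241,155),(254,180),(300,210),(310,215),(330,250),(270,165),(320,218)]).items():
    i=cam(n)["img"]
    for q in P: print(n,q,i[q[1],q[0]])
E
```

```text
top (253, 237) [157 157 156]
top (364, 238) [151 157 156]
top (427, 263) [148 157 155]
top (350, 240) [46 61 51]
top (415, 264) [45 56 50]
top (245, 230) [ 85 114  87]
top (210, 258) [68 90 70]
top (225, 230) [126 137 142]
top (355, 252) [126 138 142]
scene (314, 199) [123 134 140]
scene (254, 160) [118 125 134]
scene (240, 134) [120 128 135]
scene (241, 155) [54 82 50]
scene (254, 180) [57 86 51]
scene (300, 210) [131 138 141]
scene (310, 215) [57 78 48]
scene (330, 250) [134 142 144]
scene (270, 165) [137 145 149]
scene (320, 218) [50 72 47]
```

```bash
python3 - <<'E'
s=open('fit.py').read()
s=s.replace('else: m=((h>40)&(h<95)&(s>60))|((v>WH[c["name"]])&(s<40))','else:\n        B,G,R=cv2.split(cv2.GaussianBlur(c["img"],(3,3),0).astype(float));m=(G-R>-1.5) if c["name"]=="top" else (G-R>6)')
s=s.replace('for P in M[name]:','for P in (M[name] if c["name"]=="top" or name=="case" else M[name][:1]):')
open('fit.py','w').write(s)
E
cat > meas.py <<'E'
from fit import *
X=dict(slim=(.437,-.305),cone=(.487,-.173),square=(.4825,.058),flask=(.438,.171),case=(.631,-.018))
for n in("top","scene"):
    c=cam(n);c["name"]=n
    for k,x in X.items():
        t={"square":[.18],"flask":[-.17],"case":[-.15]}.get(k,[0])
        p,f,a=fit(c,k,(x[0],x[1],t));print(n,k,p[:2].round(4),np.degrees(p[2]).round(1),"err",round(f),"/",a)
E
python3 meas.py
```

```text
top slim [ 0.4352 -0.3026] 5.8 err 65 / 356.0
top cone [ 0.4853 -0.1714] 6.4 err 57 / 475.0
top square [0.482  0.0585] 12.8 err 47 / 481.0
top flask [0.4366 0.1707] -10.6 err 45 / 430.0
top case [ 0.6316 -0.0176] -8.4 err 145 / 6915.0
scene slim [ 0.4371 -0.3055] 5.9 err 25 / 291.0
scene cone [ 0.4875 -0.1723] 11.3 err 41 / 404.0
scene square [0.4831 0.0587] 27.1 err 101 / 669.0
scene flask [0.438  0.1703] -21.7 err 126 / 676.0
scene case [ 0.6301 -0.0188] -8.5 err 129 / 5220.0
```

```bash
cat > d.py <<'E'
import sys,numpy as np
from workcell import *
from scipy.spatial.transform import Rotation as R
s=state();t=[float(a) for a in sys.argv[1:5]]
r=(R.from_euler("xyz",[np.pi,0,np.radians(t[3])])*R.from_euler("xyz",s["eef_rot"]).inv()).as_rotvec()
print("t",round(s["time_s"],2),"units",((np.array(t[:3])-s["tool_pos"])/.02).round(2),(np.degrees(r)/4).round(2),"F",s["contact_force"].round(1),"open",s["opening"].round(4),"grip",s["gripper_force"])
E
python3 -m crank '[[[0.87,0.93,0,0,0,1],[0.87,0.93,0,0,0,1],[0.87,0.93,0,0,0,1],[0.87,0.93,0,0,0,1],[0.87,0.93,0,0,0,1],[0.87,0.93,0,0,0,1],[0.87,0.93,0,0,0,1],[0.87,0.93,0,0,0,1],[0.87,0.93,0,0,0,1],[0.87,0.93,0,0,0,1],[0.87,0.93,0,0,0,1],[0.87,0.93,0,0,0,1]]]' 0 40
python3 d.py .4365 -.304 .2 81.5
```

```text
time_s: 1.45
tool_pos: [0.4365, -0.304, 0.2504]
eef_rot: [3.141, 0.0, 1.247]
contact_force: [-0.1, -0.4, 0.3]
opening: 0.0853
gripper_force: 0.0Traceback (most recent call last):
  File "d.py", line 6, in <module>
    print("t",round(s["time_s"],2),"units",((np.array(t[:3])-s["tool_pos"])/.02).round(2),(np.degrees(r)/4).round(2),"F",s["contact_force"].round(1),"open",s["opening"].round(4),"grip",s["gripper_force"])
                                                                                                                                                            ^^^^^^^^^^^^^^^^^^
AttributeError: 'float' object has no attribute 'round'
```

```bash
sed -i 's/s\["opening"\].round(4)/round(s["opening"],4)/' d.py
python3 -m crank '[[[0,0,-1,0,0,1],[0,0,-1,0,0,1],[0,0,-1,0,0,0.5],[0,0,-1,0,0,0],[0,0,-1,0,0,0],[0,0,0,0,0,0]]]' 0 40
python3 d.py .4365 -.304 .058 81.5
python3 - <<'E'
from h import *
a=cam("top")["img"][215:315,370:480];b=cam("scene")["img"][60:200,180:320]
cv2.imwrite("pics/g1.png",np.hstack([cv2.resize(a,(440,400)),cv2.resize(b,(400,400))])[:, :800])
E
```

```text
time_s: 1.95
tool_pos: [0.4346, -0.304, 0.1467]
eef_rot: [-3.137, -0.003, 1.418]
contact_force: [-0.6, 1.6, -0.2]
opening: 0.0856
gripper_force: 0.0
t 1.95 units [ 0.09  0.   -4.44] [-0.05 -0.05  0.06] F [-0.6  1.6 -0.2] open 0.0856 grip 0.0
```

View pics/g1.png

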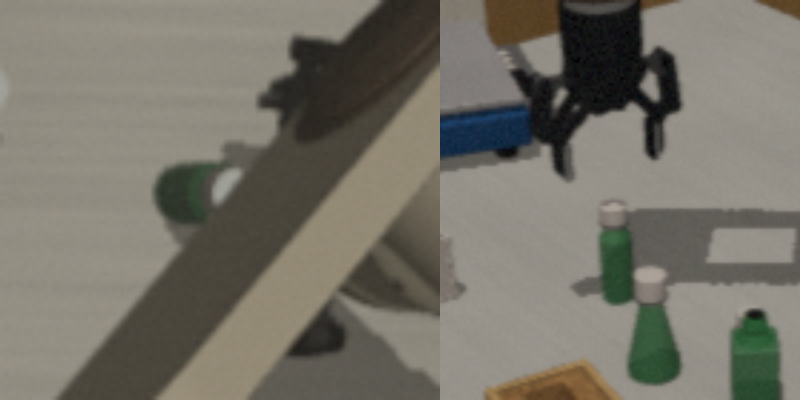

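The fingers (at about (562,165) and (655,145)) straddle the slim bottle's cap at (613,212), and the line between them is centred on it. Descend and grip.

```bash

python3 -m crank '[[[0.1,0,-0.8,0,0,0],[0,0,-0.8,0,0,0],[0,0,-0.8,0,0,0],[0,0,-0.7,0,0,0],[0,0,-0.7,0,0,0],[0,0,-0.6,0,0,0],[0,0,0,0,0,0],[0,0,0,0,0,0]]]' 0 40
python3 d.py .4365 -.304 .058 81.5
python3 -m crank '[[[0,0,0,0,0,0],[0,0,0,0,0,0],[0,0,0,0,0,0],[0,0,0,0,0,0],[0,0,0,0,0,0],[0,0,0,0,0,0],[0,0,0,0,0,0],[0,0,0,0,0,0]]]' 1 40
python3 d.py .4365 -.304 .2 81.5
```

```text
time_s: 2.72
tool_pos: [0.438, -0.3053, 0.0629]
eef_rot: [3.142, 0.0, 1.418]
contact_force: [0.2, -0.7, -0.9]
opening: 0.0852
gripper_force: 0.0
t 2.72 units [-0.07  0.07 -0.25] [0.   0.   0.06] F [ 0.2 -0.7 -0.9] open 0.0852 grip 0.0
time_s: 3.38
tool_pos: [0.4378, -0.3053, 0.0628]
eef_rot: [3.141, 0.0, 1.418]
contact_force: [-2.1, 0.6, 6.0]
opening: 0.0329
gripper_force: 39.0
t 3.38 units [-0.07  0.06  6.86] [0.01 0.   0.06] F [-2.1  0.6  6. ] open 0.0329 grip 38.96234601706965
```

```bash

python3 -m crank '[[[0,0,0.3,0,0,0],[0,0,0.7,0,0,0],[0,0,1,0,0,0],[0,0,1,0,0,0],[0,0,1,0,0,0],[0,0,1,0,0,0],[0,0,1,0,0,0],[0,0,1,0,0,0],[0.1,0.2,0,0,0,0],[0.4,0.7,0,0,0,0],[0.5,0.95,0,0,0,0],[0.5,0.95,0,0,0,0]]]'
python3 -m crank '[[[0.5,0.95,0,0,0,0],[0.5,0.95,0,0,0,0],[0.5,0.95,0,0,0,0],[0.5,0.95,0,0,0,0],[0.5,0.95,0,0,0,0],[0.5,0.95,0,0,0,0],[0.5,0.95,0,0,0,0],[0.5,0.95,0,0,0,0],[0.5,0.95,0,0,0,0],[0.5,0.95,0,0,0,0],[0.5,0.95,0,0,0,0],[0.5,0.95,0,0,0,0]]]'
python3 -m crank '[[[0.5,0.95,0,0,0,0],[0.5,0.95,0,0,0,0],[0.5,0.95,0,0,0,0],[0.5,0.95,0,0,0,0],[0.3,0.6,0,0,0,0],[0,0,0,0,0,0],[0,0,0,0,0,0]]]'
python3 d.py .6485 .1007 .115 81.5
```

```text
time_s: 4.38
tool_pos: [0.4678, -0.2484, 0.2021]
eef_rot: [-3.141, -0.0, 1.417]
contact_force: [-0.3, 0.1, -0.8]
opening: 0.0325
gripper_force: 39.8
time_s: 5.38
tool_pos: [0.5879, -0.0198, 0.202]
eef_rot: [-3.141, -0.0, 1.418]
contact_force: [-0.3, -0.8, -0.7]
opening: 0.0326
gripper_force: 39.8
time_s: 5.97
tool_pos: [0.6336, 0.0672, 0.2018]
eef_rot: [-3.141, 0.0, 1.419]
contact_force: [-1.5, -1.2, -2.0]
opening: 0.0329
gripper_force: 39.8
t 5.97 units [ 0.75  1.67 -4.34] [ 0.   -0.01  0.05] F [-1.5 -1.2 -2. ] open 0.0329 grip 39.84620815856033
```

```bash

python3 -m crank '[[[0.37,0.83,0,0,0,0],[0.37,0.83,-0.5,0,0,0],[0,0,-0.9,0,0,0],[0,0,-0.9,0,0,0],[0,0,-0.9,0,0,0],[0,0,-0.7,0,0,0],[0,0,-0.4,0,0,0],[0,0,0,0,0,0],[0,0,0,0,0,0]]]'
python3 d.py .6485 .1007 .0708 81.5
python3 - <<'E'
from h import *
a=cam("top")["img"][110:210,190:300];b=cam("scene")["img"][190:300,190:300]
cv2.imwrite("pics/g2.png",np.hstack([cv2.resize(a,(440,400)),cv2.resize(b,(360,400))])[:, :800])
E
```

```text
time_s: 6.72
tool_pos: [0.6485, 0.0995, 0.1167]
eef_rot: [-3.142, 0.0, 1.417]
contact_force: [0.6, -0.1, -0.7]
opening: 0.0328
gripper_force: 39.9
t 6.72 units [-0.    0.06 -2.3 ] [ 0.   -0.    0.07] F [ 0.6 -0.1 -0.7] open 0.0328 grip 39.86295269220136
```

View pics/g2.png

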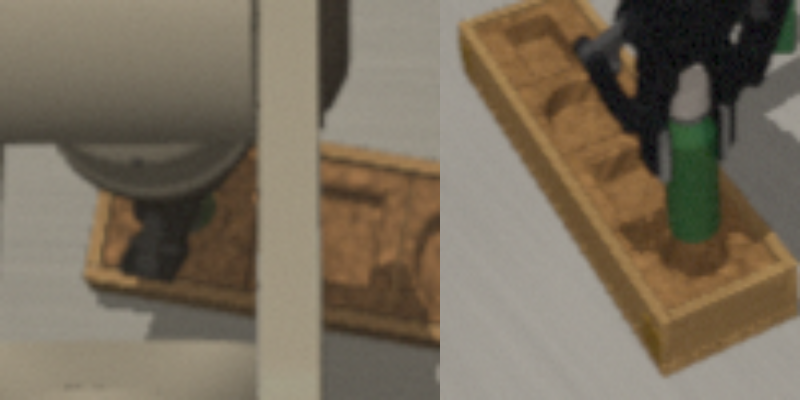

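The bottle hangs over the small round recess, its base at (692,240) in the crop with the recess straight below. Lower it.

```bash

python3 -m crank '[[[0,0.06,-0.4,0,0,0],[0,0,-0.4,0,0,0],[0,0,-0.4,0,0,0],[0,0,-0.3,0,0,0],[0,0,-0.3,0,0,0],[0,0,-0.2,0,0,0],[0,0,-0.15,0,0,0],[0,0,0,0,0,0],[0,0,0,0,0,0]]]'
python3 d.py .6485 .1007 .0708 81.5
python3 -m crank '[[[0,0,-0.05,0,0,0],[0,0,-0.05,0,0,0],[0,0,-0.05,0,0,0],[0,0,0,0,0,0],[0,0,0,0,0,0]]]'
python3 d.py .6485 .1007 .0708 81.5
```

```text
time_s: 7.57
tool_pos: [0.6484, 0.1018, 0.0769]
eef_rot: [3.141, -0.001, 1.419]
contact_force: [-23.0, 1.1, 47.2]
opening: 0.0325
gripper_force: 47.4
t 7.57 units [ 0.   -0.05 -0.3 ] [-0.01  0.02  0.06] F [-23.    1.1  47.2] open 0.0325 grip 47.413978513504844
time_s: 7.98
tool_pos: [0.6487, 0.1019, 0.0756]
eef_rot: [3.139, -0.001, 1.419]
contact_force: [-30.9, 2.2, 65.8]
opening: 0.0326
gripper_force: 49.5
t 7.98 units [-0.01 -0.06 -0.24] [-0.01  0.04  0.05] F [-30.9   2.2  65.8] open 0.0326 grip 49.478064734721556
```

```bash

python3 -m crank '[[[0,0,0.15,0,0,0],[0,0,0.15,0,0,0],[0,0,0,0,0,0]]]'
python3 d.py .6485 .1007 .0708 81.5
python3 - <<'E'
from h import *
c=cam("scene");b=c["img"][180:300,210:310].copy();b=cv2.resize(b,None,fx=6,fy=6,interpolation=cv2.INTER_CUBIC)[:600]
n=np.array([.6485,.1007])
a=np.arange(0,6.3,.1)
for r,z,col in((.022,.03,(0,0,255)),(.017,.078,(255,0,0))):
    q=(w2p(c,np.c_[n[0]+r*np.cos(a),n[1]+r*np.sin(a),0*a+z])-[210,180]+.5)*6
    cv2.polylines(b,[q.astype(int)],True,col,1)
cv2.imwrite("pics/g3.png",b)
E
```

```text
time_s: 8.23
tool_pos: [0.6488, 0.1014, 0.0767]
eef_rot: [3.141, -0.0, 1.418]
contact_force: [0.1, -0.3, -1.1]
opening: 0.0324
gripper_force: 40.3
t 8.23 units [-0.01 -0.03 -0.29] [-0.    0.01  0.06] F [ 0.1 -0.3 -1.1] open 0.0324 grip 40.33013184322044
```

View pics/g3.png

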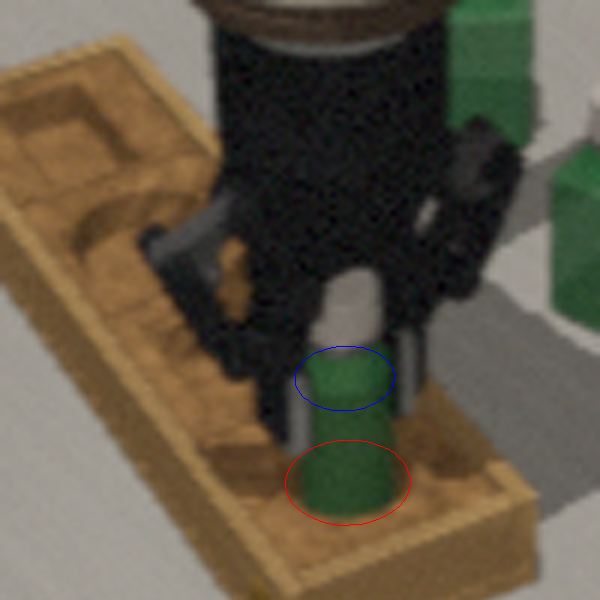

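```bash
python3 - <<'E'
from h import *
c=cam("top")
for nm,n,r in(("slim",(.6485,.1007),.022),("cone",(.6250,-.0576),.031)):
    P=[[n[0]+r*a,n[1]+r*b,.03] for a,b in((0,0),(1,0),(-1,0),(0,1),(0,-1))]
    print(nm,((w2p(c,P)-[205,130]+.5)*4.7).round(0).tolist())
c=cam("scene")
for zb in(.008,.014,.02,.027):
  for x in(.6485,.6515):
    d=np.array([.64,.3,0]);  # front edge = toward camera
    o=-c["R"].T@c["tvec"];d=o[:2]-[x,.1014];d/=np.linalg.norm(d)
    P=[[x+d[0]*r,.1014+d[1]*r,zb+z] for r,z in((.017,0),(.017,.07),(.0135,.083),(-.0135,.105))]
    print(zb,x,((w2p(c,P)-[210,180]+.5)*6).round(0).tolist())
E
python3 - <<'E'
import cv2,numpy as np
b=cv2.imread('pics/g3.png').astype(int)
for y in range(260,560,8): print(y,b[y,350],end=' ')
E
```

```text
slim [[151.0, 152.0], [152.0, 106.0], [149.0, 198.0], [104.0, 150.0], [198.0, 153.0]]
cone [[486.0, 210.0], [487.0, 145.0], [484.0, 275.0], [420.0, 208.0], [551.0, 212.0]]
0.008 0.6485 [[352.0, 562.0], [347.0, 412.0], [346.0, 376.0], [343.0, 274.0]]
0.008 0.6515 [[345.0, 566.0], [340.0, 416.0], [339.0, 379.0], [336.0, 278.0]]
0.014 0.6485 [[351.0, 550.0], [347.0, 398.0], [346.0, 362.0], [343.0, 260.0]]
0.014 0.6515 [[345.0, 554.0], [340.0, 402.0], [339.0, 366.0], [335.0, 264.0]]
0.02 0.6485 [[351.0, 537.0], [346.0, 385.0], [345.0, 348.0], [342.0, 246.0]]
0.02 0.6515 [[344.0, 541.0], [339.0, 388.0], [338.0, 352.0], [335.0, 250.0]]
0.027 0.6485 [[350.0, 523.0], [346.0, 369.0], [345.0, 332.0], [342.0, 230.0]]
0.027 0.6515 [[344.0, 526.0], [339.0, 372.0], [338.0, 335.0], [334.0, 233.0]]
260 [20 22 22] 268 [48 50 58] 276 [ 99 105 111] 284 [100 109 115] 292 [100 107 113] 300 [103 109 117] 308 [111 120 126] 316 [108 115 124] 324 [112 118 127] 332 [111 116 124] 340 [107 115 122] 348 [80 86 90] 356 [57 73 59] 364 [52 90 53] 372 [53 93 53] 380 [51 91 50] 388 [55 92 56] 396 [45 76 44] 404 [35 69 37] 412 [40 70 41] 420 [40 71 43] 428 [39 70 42] 436 [41 74 44] 444 [46 73 47] 452 [38 72 42] 460 [41 72 46] 468 [39 71 44] 476 [41 74 47] 484 [41 70 41] 492 [35 68 38] 500 [42 71 44] 508 [37 70 45] 516 [44 79 74] 524 [  0   0 255] 532 [ 66 107 143] 540 [ 56  92 131] 548 [ 55  95 127] 556 [ 73 118 149]
```

```bash

python3 -m crank '[[[0,0,0.5,0,0,0],[0,0,0.5,0,0,0],[0,0,0.5,0,0,0],[0,0,0.5,0,0,0],[0,-0.06,0,0,0,0],[0,0,0,0,0,0],[0,0,0,0,0,0]]]'
python3 d.py .6485 .1007 .1167 81.5
python3 - <<'E'
from h import *
c=cam("scene");cv2.imwrite("pics/g4n.png",c["img"]);b=c["img"][190:300,190:300]
b2=cv2.resize(b,(360,400));cv2.imwrite("pics/g4.png",b2)
g=cv2.imread("pics/g2.png")[:,440:]
for m in(g,b2):
    m=m.astype(int);k=(m[...,1]-m[...,2]>8)
    for x in(240,252,264):
        col=np.where(k[100:280,x])[0]+100;print(x,col.min(),col.max(),end=' | ')
    for y in (160,190,220):
        r=np.where(k[y,200:300])[0]+200;print(y,r.min(),r.max(),end=' ; ')
    print()
o=-c["R"].T@c["tvec"]
s=state();x,y,z=s["tool_pos"];d=o[:2]-[x,y];d/=np.linalg.norm(d)
print(((w2p(c,[[x+d[0]*r,y+d[1]*r,z-.0628+h] for r,h in((.017,0),(.0135,.083))])-190+.5)*[360/110,400/110]).round(1))
# width edges
e=np.array([-d[1],d[0]])*.017
print(((w2p(c,[[x+e[0]*q,y+e[1]*q,z-.045] for q in(-1,1)])-190+.5)*[360/110,400/110]).round(1))
E
```

```text
time_s: 8.97
tool_pos: [0.6484, 0.1, 0.1161]
eef_rot: [-3.141, 0.0, 1.418]
contact_force: [0.8, 0.0, -1.7]
opening: 0.0329
gripper_force: 40.2
t 8.97 units [0.   0.03 0.03] [-0.   -0.    0.06] F [ 0.8  0.  -1.7] open 0.0329 grip 40.20592576707713
240 123 238 | 252 124 241 | 264 117 239 | 160 232 276 ; 190 228 276 ; 220 230 277 ; 
240 121 236 | 252 121 238 | 264 116 237 | 160 233 278 ; 190 228 276 ; 220 230 277 ; 
[[254.7 245.4]
 [251.5 126.1]]
[[226.6 202.7]
 [280.5 200.8]]
```

View pics/g4.png

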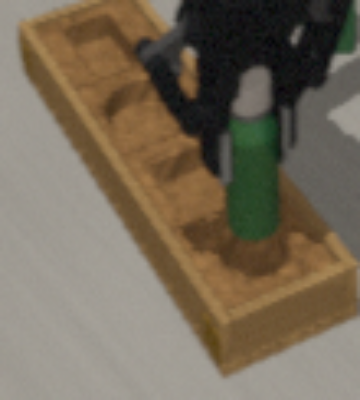

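The bottle is unchanged in the grip, and the recess front lip at about (255,262) sits below it. So the contact may simply have been the recess floor, if the case has a bottom board. I'll test that by fitting the case height.

```bash
python3 - <<'E'
from fit import *
import fit
# use the unobstructed first pictures
for n in("scene","top"):
    c=cam(n);c["name"]=n;c["img"]=cv2.imread(f"pics/{n}0.png")
    for H in(.031,.034,.037,.040,.043):
        M["case"]=[np.r_[box(.098,.336,0),box(.098,.336,H)]]
        p,f,a=fit.fit(c,"case",(.631,-.018,[-.15]));print(n,H,p[:2].round(4),np.degrees(p[2]).round(2),round(f,1))
E
```

```text
scene 0.031 [ 0.6296 -0.0189] -8.53 205.4
scene 0.034 [ 0.63   -0.0193] -8.63 130.4
scene 0.037 [ 0.631  -0.0184] -8.59 101.2
scene 0.04 [ 0.6319 -0.0177] -8.86 143.0
scene 0.043 [ 0.6324 -0.0179] -8.95 242.6
top 0.031 [ 0.6317 -0.0175] -8.5 124.2
top 0.034 [ 0.6315 -0.0176] -8.47 148.5
top 0.037 [ 0.6312 -0.0175] -8.38 192.3
top 0.04 [ 0.6308 -0.0173] -8.7 251.1
top 0.043 [ 0.6307 -0.0176] -8.66 311.9
```

```bash

python3 -m crank '[[[-0.15,0,-0.4,0,0,0],[0,0,-0.4,0,0,0],[0,0,-0.4,0,0,0],[0,0,-0.3,0,0,0],[0,0,-0.2,0,0,0],[0,0,-0.1,0,0,0],[0,0,0,0,0,0],[0,0,0,0,0,0]]]'
python3 -m crank '[[[0,0,-0.05,0,0,0],[0,0,0,0,0,0]]]'
python3 -m crank '[[[0,0,-0.05,0,0,0],[0,0,0,0,0,0]]]'
python3 -m crank '[[[0,0,-0.05,0,0,0],[0,0,0,0,0,0]]]'
python3 -m crank '[[[0,0,-0.05,0,0,0],[0,0,0,0,0,0]]]'
```

```text
time_s: 9.78
tool_pos: [0.6457, 0.1001, 0.0804]
eef_rot: [-3.142, -0.0, 1.418]
contact_force: [0.2, 0.9, -0.6]
opening: 0.0326
gripper_force: 40.2
time_s: 9.95
tool_pos: [0.6457, 0.1001, 0.0795]
eef_rot: [3.141, -0.0, 1.418]
contact_force: [-1.2, 0.1, -0.7]
opening: 0.0329
gripper_force: 40.2
time_s: 10.12
tool_pos: [0.6456, 0.1001, 0.0783]
eef_rot: [-3.142, -0.0, 1.418]
contact_force: [-0.7, -0.4, -1.8]
opening: 0.0329
gripper_force: 40.2
time_s: 10.28
tool_pos: [0.6455, 0.1001, 0.0771]
eef_rot: [-3.141, -0.0, 1.418]
contact_force: [-0.1, -0.1, -0.9]
opening: 0.0327
gripper_force: 40.2
time_s: 10.45
tool_pos: [0.6455, 0.1001, 0.0761]
eef_rot: [-3.141, 0.0, 1.418]
contact_force: [0.4, -0.6, -1.8]
opening: 0.033
gripper_force: 40.2
```

```bash

for i in 1; do :; done
python3 -m crank '[[[0,0,-0.05,0,0,0],[0,0,0,0,0,0]]]' | grep -E 'tool|contact'
python3 -m crank '[[[0,0,-0.05,0,0,0],[0,0,0,0,0,0]]]'| grep -E 'tool|contact'
python3 -m crank '[[[0,0,-0.05,0,0,0],[0,0,0,0,0,0]]]'| grep -E 'tool|contact'
python3 -m crank '[[[0,0,-0.05,0,0,0],[0,0,0,0,0,0]]]'| grep -E 'tool|contact'
```

```text
tool_pos: [0.6456, 0.1001, 0.0759]
contact_force: [-3.3, 0.0, 6.1]
tool_pos: [0.6457, 0.1002, 0.0758]
contact_force: [-8.0, -0.9, 17.2]
tool_pos: [0.6457, 0.1003, 0.0757]
contact_force: [-12.5, -0.5, 29.4]
tool_pos: [0.6458, 0.1003, 0.0757]
contact_force: [-17.5, -0.2, 38.3]
```

Contact comes at the same height with a 3 mm shift, so it is the recess floor, and the slim bottle is down. Release, retreat, and move on to the cone.

```bash

python3 -m crank '[[[0,0,0.1,0,0,0],[0,0,0.06,0,0,0],[0,0,0,0,0,0]]]' | grep -E 'tool|contact'
python3 -m crank '[[[0,0,0,0,0,0],[0,0,0,0,0,0],[0,0,0,0,0,0],[0,0,0,0,0,0],[0,0,0,0,0,0],[0,0,0,0,0,0]]]' 0
python3 -m crank '[[[0,0,0.4,0,0,0],[0,0,0.8,0,0,0],[0,0,1,0,0,0],[0,0,1,0,0,0],[0,0,1,0,0,0],[0,0,1,0,0,0],[0,0,1,0,0,0],[0,0,0,0,0,0]]]'
python3 d.py .4865 -.172 .2 81.5
python3 - <<'E'
from h import *
c=cam("scene");cv2.imwrite("pics/g5.png",cv2.resize(c["img"][120:290,180:400],None,fx=3,fy=3,interpolation=cv2.INTER_CUBIC))
E
```

```text
tool_pos: [0.6457, 0.1001, 0.0759]
contact_force: [-2.6, -0.4, 9.9]
time_s: 11.87
tool_pos: [0.6455, 0.1001, 0.0753]
eef_rot: [-3.141, 0.0, 1.418]
contact_force: [0.2, 0.1, 0.3]
opening: 0.0853
gripper_force: 0.0
time_s: 12.53
tool_pos: [0.6467, 0.1002, 0.2046]
eef_rot: [3.136, -0.001, 1.418]
contact_force: [0.5, 0.3, 0.6]
opening: 0.0854
gripper_force: 0.0
t 12.53 units [ -8.01 -13.61  -0.23] [-0.    0.09  0.06] F [0.5 0.3 0.6] open 0.0854 grip 0.0
```

View pics/g5.png

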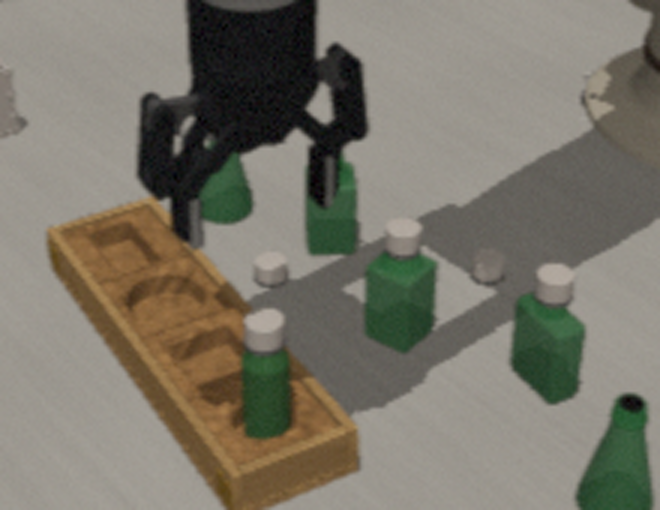

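The slim bottle stands upright in its nest (crop (267,370)). Next, the cone by its cap.

```bash

python3 -m crank '[[[-0.3,-0.5,0,0,0,0],[-0.57,-0.97,0,0,0,0],[-0.57,-0.97,0,0,0,0],[-0.57,-0.97,0,0,0,0],[-0.57,-0.97,0,0,0,0],[-0.57,-0.97,0,0,0,0],[-0.57,-0.97,0,0,0,0],[-0.57,-0.97,0,0,0,0],[-0.57,-0.97,0,0,0,0],[-0.57,-0.97,0,0,0,0],[-0.57,-0.97,0,0,0,0],[-0.57,-0.97,0,0,0,0]]]' | grep tool
python3 -m crank '[[[-0.57,-0.97,0,0,0,0],[-0.57,-0.97,0,0,0,0],[-0.3,-0.5,-0.3,0,0,0],[0,0,-0.6,0,0,0],[0,0,0,0,0,0],[0,0,0,0,0,0]]]' | grep tool
python3 d.py .4865 -.172 .093 81.5
```

```text
tool_pos: [0.5126, -0.1243, 0.1986]
tool_pos: [0.4851, -0.1713, 0.1802]
t 14.08 units [ 0.07 -0.03 -4.36] [-0.02 -0.03  0.06] F [0.5 0.9 0.3] open 0.0852 grip 0.0
```

```bash

python3 -m crank '[[[0.07,-0.03,-0.7,0,0,0],[0,0,-0.8,0,0,0],[0,0,-0.8,0,0,0],[0,0,-0.8,0,0,0],[0,0,-0.7,0,0,0],[0,0,-0.5,0,0,0],[0,0,-0.1,0,0,0],[0,0,0,0,0,0],[0,0,0,0,0,0]]]' | grep -E 'tool|contact'
python3 -m crank '[[[0,0,0,0,0,0],[0,0,0,0,0,0],[0,0,0,0,0,0],[0,0,0,0,0,0],[0,0,0,0,0,0],[0,0,0,0,0,0],[0,0,0,0,0,0],[0,0,0,0,0,0]]]' 1 40
python3 d.py .625 -.0576 .22 81.5
```

```text
tool_pos: [0.4872, -0.1726, 0.0941]
contact_force: [0.1, 0.6, 0.5]
time_s: 15.5
tool_pos: [0.4868, -0.1728, 0.0938]
eef_rot: [3.141, 0.0, 1.418]
contact_force: [-1.4, 0.4, 5.7]
opening: 0.0288
gripper_force: 39.1
t 15.5 units [6.91 5.76 6.31] [0.   0.   0.06] F [-1.4  0.4  5.7] open 0.0288 grip 39.135645031929016
```

```bash

python3 -m crank '[[[0,0,0.3,0,0,0],[0,0,0.7,0,0,0],[0,0,1,0,0,0],[0,0,1,0,0,0],[0,0,1,0,0,0],[0,0,1,0,0,0],[0,0,1,0,0,0],[0.2,0.2,0,0,0,0],[0.6,0.5,0,0,0,0],[0.9,0.75,0,0,0,0],[0.9,0.75,0,0,0,0],[0.9,0.75,0,0,0,0]]]' | grep -E 'tool|contact'
python3 -m crank '[[[0.9,0.75,0,0,0,0],[0.9,0.75,0,0,0,0],[0.9,0.75,0,0,0,0],[0.6,0.5,0,0,0,0],[0.05,0.04,-0.4,0,0,0],[0,0,-0.7,0,0,0],[0,0,-0.7,0,0,0],[0,0,-0.6,0,0,0],[0,0,-0.3,0,0,0],[0,0,0,0,0,0],[0,0,0,0,0,0]]]'
python3 d.py .625 -.0576 .107 81.5
```

```text
tool_pos: [0.5574, -0.1128, 0.2132]
contact_force: [-0.7, -0.3, -1.6]
time_s: 17.42
tool_pos: [0.6237, -0.0581, 0.1596]
eef_rot: [-3.141, -0.0, 1.418]
contact_force: [0.8, 0.5, -0.5]
opening: 0.0285
gripper_force: 39.8
t 17.42 units [ 0.07  0.02 -2.63] [-0.   -0.    0.07] F [ 0.8  0.5 -0.5] open 0.0285 grip 39.82122480869293
```

```bash

python3 -m crank '[[[0.05,0,-0.3,0,0,0],[0,0,-0.4,0,0,0],[0,0,-0.4,0,0,0],[0,0,-0.4,0,0,0],[0,0,-0.3,0,0,0],[0,0,-0.2,0,0,0],[0,0,-0.15,0,0,0],[0,0,-0.1,0,0,0],[0,0,0,0,0,0],[0,0,0,0,0,0]]]' | grep -E 'tool|contact'
python3 -m crank '[[[0,0,-0.05,0,0,0],[0,0,-0.05,0,0,0],[0,0,0,0,0,0]]]' | grep -E 'tool|contact'
python3 -m crank '[[[0,0,-0.05,0,0,0],[0,0,0,0,0,0]]]'| grep -E 'tool|contact'
python3 -m crank '[[[0,0,-0.05,0,0,0],[0,0,0,0,0,0]]]'| grep -E 'tool|contact'
python3 -m crank '[[[0,0,-0.05,0,0,0],[0,0,0,0,0,0]]]'| grep -E 'tool|contact'
```

```text
tool_pos: [0.6248, -0.0579, 0.1146]
contact_force: [0.5, -0.6, -1.2]
tool_pos: [0.6247, -0.0579, 0.1124]
contact_force: [-0.1, 0.8, -1.4]
tool_pos: [0.6247, -0.0579, 0.1114]
contact_force: [0.4, -0.4, -1.4]
tool_pos: [0.6247, -0.0579, 0.1103]
contact_force: [0.5, 0.0, -0.9]
tool_pos: [0.6249, -0.0579, 0.1099]
contact_force: [-2.5, -0.7, 3.8]
```

```bash

python3 -m crank '[[[-0.1,0.1,0.15,0,0,0],[0,0,0,0,0,0],[0,0,-0.1,0,0,0],[0,0,-0.05,0,0,0],[0,0,0,0,0,0]]]' | grep -E 'tool|contact'
python3 -m crank '[[[0.2,-0.2,0.15,0,0,0],[0,0,0,0,0,0],[0,0,-0.1,0,0,0],[0,0,-0.05,0,0,0],[0,0,0,0,0,0]]]' | grep -E 'tool|contact'
python3 - <<'E'
from fit import *
c=cam("scene");c["name"]="scene";im=c["img"]
m0=cv2.cvtColor(im,cv2.COLOR_BGR2HSV)
cv2.imwrite("pics/g6.png",cv2.resize(im[170:290,190:310],None,fx=5,fy=5,interpolation=cv2.INTER_CUBIC))
# slim: cap bottom / shoulder rows along axis
for zb in(.008,.011,.014,.017):
    o=-c["R"].T@c["tvec"];x,y=.6457,.1003;d=o[:2]-[x,y];d/=np.linalg.norm(d)
    print(zb,((w2p(c,[[x+d[0]*r,y+d[1]*r,zb+z] for r,z in((.017,.07),(.0135,.083),(.0135,.105),(-.0135,.105))])-[190,170]+.5)*5).round(0).tolist())
E
```

```text
tool_pos: [0.6229, -0.0559, 0.1098]
contact_force: [-1.8, 1.1, 6.7]
tool_pos: [0.6269, -0.06, 0.1098]
contact_force: [-1.6, 0.2, 7.0]
0.008 [[393.0, 389.0], [392.0, 359.0], [391.0, 317.0], [390.0, 275.0]]
0.011 [[393.0, 383.0], [392.0, 353.0], [391.0, 311.0], [390.0, 269.0]]
0.014 [[393.0, 378.0], [392.0, 347.0], [391.0, 305.0], [390.0, 263.0]]
0.017 [[393.0, 372.0], [392.0, 342.0], [391.0, 299.0], [389.0, 257.0]]
```

View pics/g6.png

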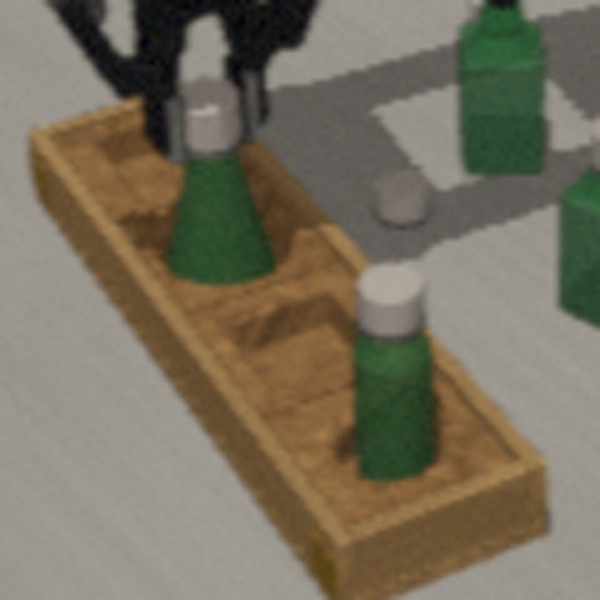

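Slim sits at a height consistent with a raised recess floor (cap bottom at row 338), and the cone's foot is inside its large round recess, with contact height unaffected by shifts. Release the cone and go on to the square.

```bash

python3 -m crank '[[[-0.1,0.1,0.1,0,0,0],[0,0,0,0,0,0],[0,0,-0.07,0,0,0],[0,0,0,0,0,0]]]' | grep -E 'tool|contact'
python3 -m crank '[[[0,0,0,0,0,0],[0,0,0,0,0,0],[0,0,0,0,0,0],[0,0,0,0,0,0],[0,0,0,0,0,0],[0,0,0,0,0,0]]]' 0 | grep -E 'tool|contact|open'
python3 -m crank '[[[0,0,0.4,0,0,0],[0,0,0.8,0,0,0],[0,0,1,0,0,0],[0,0,1,0,0,0],[0,0,1,0,0,0],[0,0,0.8,0,0,0],[0,0,0,0,0,0]]]' | grep -E 'tool|contact'
python3 d.py .4825 .0585 .2 102.8
python3 - <<'E'
from fit import *
c=cam("scene");cv2.imwrite("pics/s7.png",c["img"]);c["name"]="scene"
c2=cam("top");c2["name"]="top";c2["img"]=cv2.imread("pics/top0.png")
for k,x,t in(("square",(.4825,.0585),[.1,.2,.3]),("flask",(.438,.1705),[-.1,-.2,-.35])):
    p,f,a=fit(c2,k,(*x,t));print(k,p.round(4),np.degrees(p[2]),f)
E
```

```text
tool_pos: [0.6247, -0.0578, 0.1099]
contact_force: [-0.3, 0.6, -1.2]
tool_pos: [0.6248, -0.0579, 0.11]
contact_force: [0.6, 0.1, -0.4]
opening: 0.0854
tool_pos: [0.6257, -0.0581, 0.2145]
contact_force: [0.6, 1.3, 1.3]
t 21.3 units [-7.16  5.83 -0.72] [0.   0.07 5.39] F [0.6 1.3 1.3] open 0.0853 grip 0.0
square [0.4824 0.0589 0.2343] 13.423041246715067 45.92549019607843
flask [ 0.4363  0.1706 -0.1856] -10.636218022559003 40.87450980392157
```

```bash

python3 -m crank '[[[-0.4,0.33,0,0,0,0.3],[-0.8,0.65,0,0,0,0.6],[-0.8,0.65,0,0,0,0.6],[-0.8,0.65,0,0,0,0.6],[-0.8,0.65,0,0,0,0.6],[-0.8,0.65,0,0,0,0.6],[-0.8,0.65,0,0,0,0.6],[-0.8,0.65,-0.2,0,0,0.6],[-0.8,0.65,-0.5,0,0,0.6],[-0.36,0.32,-0.7,0,0,0.3],[0,0,0,0,0,0],[0,0,0,0,0,0]]]' | grep -E 'tool|contact'
python3 d.py .4827 .0587 .06 103
```

```text
tool_pos: [0.4807, 0.0595, 0.1815]
contact_force: [0.1, -0.3, -0.7]
t 22.4 units [ 0.1  -0.04 -6.07] [ 0.   -0.02  0.02] F [ 0.1 -0.3 -0.7] open 0.0854 grip 0.0
```

```bash

python3 -m crank '[[[0.1,-0.04,-0.7,0,0,0],[0,0,-0.8,0,0,0],[0,0,-0.8,0,0,0],[0,0,-0.8,0,0,0],[0,0,-0.8,0,0,0],[0,0,-0.8,0,0,0],[0,0,-0.6,0,0,0],[0,0,-0.5,0,0,0],[0,0,-0.3,0,0,0],[0,0,0,0,0,0],[0,0,0,0,0,0]]]' | grep -E 'tool|contact'
python3 -m crank '[[[0,0,0,0,0,0],[0,0,0,0,0,0],[0,0,0,0,0,0],[0,0,0,0,0,0],[0,0,0,0,0,0],[0,0,0,0,0,0],[0,0,0,0,0,0],[0,0,0,0,0,0]]]' 1 40
python3 d.py .6367 .0216 .21 81.5
```

```text
tool_pos: [0.4838, 0.0582, 0.0604]
contact_force: [0.6, 0.5, 0.2]
time_s: 23.98
tool_pos: [0.4838, 0.0583, 0.0606]
eef_rot: [3.141, 0.0, 1.795]
contact_force: [-1.6, -0.8, 6.3]
opening: 0.0414
gripper_force: 40.5
t 23.98 units [ 7.65 -1.84  7.47] [ 0.    0.01 -5.34] F [-1.6 -0.8  6.3] open 0.0414 grip 40.54303586483002
```

```bash

python3 -m crank '[[[0,0,0.3,0,0,0],[0,0,0.7,0,0,0],[0,0,1,0,0,0],[0,0,1,0,0,0],[0,0,1,0,0,0],[0,0,1,0,0,0],[0,0,1,0,0,0],[0,0,1,0,0,0],[0,0,0.4,0,0,0],[0.3,-0.07,0,0,0,-0.2],[0.7,-0.17,0,0,0,-0.5],[0.85,-0.2,0,0,0,-0.6]]]' | grep -E 'tool|contact'
python3 -m crank '[[[0.85,-0.2,0,0,0,-0.6],[0.85,-0.2,0,0,0,-0.6],[0.85,-0.2,0,0,0,-0.6],[0.85,-0.2,0,0,0,-0.6],[0.85,-0.2,0,0,0,-0.6],[0.85,-0.2,0,0,0,-0.6],[0.6,-0.2,0,0,0,-0.4],[0.1,-0.1,0,0,0,0],[0,0,0,0,0,0],[0,0,0,0,0,0]]]'| grep -E 'tool|contact|open'
python3 d.py .6367 .0216 .125 81.5
```

```text
tool_pos: [0.5207, 0.0495, 0.2071]
contact_force: [-0.5, -0.2, -2.2]
tool_pos: [0.636, 0.0195, 0.2069]
contact_force: [-0.2, 0.4, -2.1]
opening: 0.0414
t 25.82 units [ 0.03  0.1  -4.1 ] [-0.   -0.03 -0.05] F [-0.2  0.4 -2.1] open 0.0414 grip 41.355655789375305
```

```bash

python3 -m crank '[[[0.03,0.1,-0.5,0,0,-0.05],[0,0,-0.9,0,0,0],[0,0,-0.9,0,0,0],[0,0,-0.9,0,0,0],[0,0,-0.6,0,0,0],[0,0,-0.3,0,0,0],[0,0,0,0,0,0],[0,0,0,0,0,0]]]'| grep -E 'tool|contact|open'
python3 d.py .6367 .0216 .077 81.5
python3 - <<'E'
from h import *
c=cam("scene");cv2.imwrite("pics/g8.png",cv2.resize(c["img"][170:290,190:310],None,fx=5,fy=5,interpolation=cv2.INTER_CUBIC))
E
```

```text
tool_pos: [0.6372, 0.0216, 0.1265]
contact_force: [0.3, 0.6, -2.1]
opening: 0.0413
t 26.48 units [-0.03 -0.   -2.48] [-0.    0.    0.01] F [ 0.3  0.6 -2.1] open 0.0413 grip 41.32774293422699
```

View pics/g8.png

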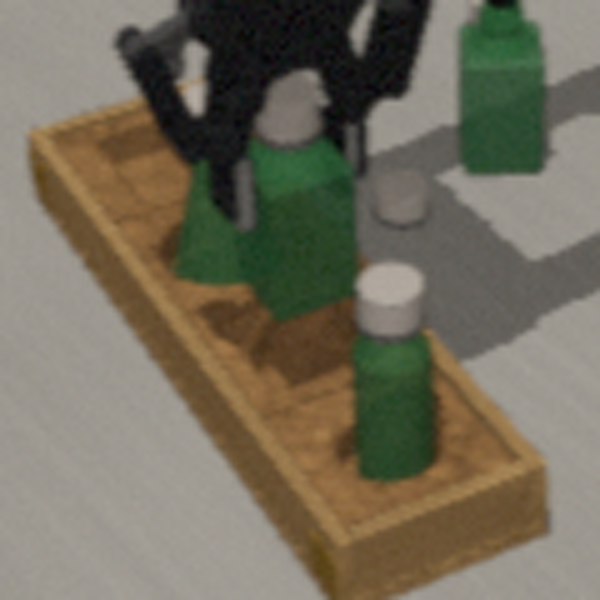

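The square bottle (bottom corner at (280,318)) is aligned with the square recess below it, and the slim and cone bottles are standing. Lower it.

```bash

python3 -m crank '[[[-0.02,0,-0.3,0,0,0],[0,0,-0.4,0,0,0],[0,0,-0.4,0,0,0],[0,0,-0.4,0,0,0],[0,0,-0.3,0,0,0],[0,0,-0.2,0,0,0],[0,0,-0.1,0,0,0],[0,0,0,0,0,0],[0,0,0,0,0,0]]]' | grep -E 'tool|contact'
python3 -m crank '[[[0,0,-0.05,0,0,0],[0,0,-0.05,0,0,0],[0,0,0,0,0,0]]]' | grep -E 'tool|contact'
python3 -m crank '[[[0,0,-0.05,0,0,0],[0,0,-0.05,0,0,0],[0,0,0,0,0,0]]]'| grep -E 'tool|contact'
```

```text
tool_pos: [0.6369, 0.0215, 0.0842]
contact_force: [0.2, 0.8, -1.9]
tool_pos: [0.6368, 0.0215, 0.0821]
contact_force: [0.4, 1.3, -2.4]
tool_pos: [0.6367, 0.0215, 0.0798]
contact_force: [0.8, 0.2, -2.9]
```

```bash

python3 -m crank '[[[0,0,-0.07,0,0,0],[0,0,0,0,0,0]]]' | grep -E 'tool|contact'
python3 -m crank '[[[0,0,-0.05,0,0,0],[0,0,0,0,0,0]]]' | grep -E 'tool|contact'
python3 -m crank '[[[0,0,-0.05,0,0,0],[0,0,0,0,0,0]]]' | grep -E 'tool|contact'
python3 -m crank '[[[0,0,-0.05,0,0,0],[0,0,0,0,0,0]]]'| grep -E 'tool|contact'
```

```text
tool_pos: [0.6367, 0.0215, 0.0784]
contact_force: [0.3, -0.3, -2.4]
tool_pos: [0.6367, 0.0215, 0.0775]
contact_force: [0.1, 0.5, -2.1]
tool_pos: [0.6368, 0.0215, 0.0767]
contact_force: [0.6, 0.4, -2.8]
tool_pos: [0.6368, 0.0215, 0.0766]
contact_force: [-5.5, 0.4, 11.0]
```

```bash

python3 -m crank '[[[0,0,0.03,0,0,0],[0,0,0,0,0,0]]]' | grep -E 'tool|contact'
python3 -m crank '[[[0,0,0,0,0,0],[0,0,0,0,0,0],[0,0,0,0,0,0],[0,0,0,0,0,0],[0,0,0,0,0,0],[0,0,0,0,0,0]]]' 0 | grep -E 'tool|contact|open'
python3 -m crank '[[[0,0,0.4,0,0,0],[0,0,0.8,0,0,0],[0,0,1,0,0,0],[0,0,1,0,0,0],[0,0,1,0,0,0],[0,0,1,0,0,0],[0,0,1,0,0,0],[0,0,0.4,0,0,0],[0,0,0,0,0,0],[0,0,0,0,0,0]]]' | grep -E 'tool|contact'
python3 d.py .4372 .1705 .2 79.4
```

```text
tool_pos: [0.6369, 0.0215, 0.0767]
contact_force: [-2.1, 0.7, 3.4]
tool_pos: [0.6368, 0.0215, 0.0762]
contact_force: [-0.2, 0.3, -0.4]
opening: 0.0855
tool_pos: [0.6367, 0.0215, 0.2079]
contact_force: [-0.3, -0.0, -1.0]
t 29.95 units [-9.97  7.45 -0.39] [-0.   -0.   -0.51] F [-0.3 -0.  -1. ] open 0.0855 grip 0.0
```

```bash

python3 -m crank '[[[-0.4,0.3,0,0,0,-0.1],[-0.85,0.64,0,0,0,-0.1],[-0.85,0.64,0,0,0,-0.1],[-0.85,0.64,0,0,0,-0.1],[-0.85,0.64,0,0,0,-0.1],[-0.85,0.64,0,0,0,0],[-0.85,0.64,0,0,0,0],[-0.85,0.64,0,0,0,0],[-0.85,0.64,0,0,0,0],[-0.85,0.64,0,0,0,0],[-0.85,0.64,0,0,0,0],[-0.85,0.64,-0.3,0,0,0]]]' | grep -E 'tool|contact'
python3 -m crank '[[[-0.2,0.1,-0.6,0,0,0],[0,0,-0.6,0,0,0],[0,0,0,0,0,0],[0,0,0,0,0,0]]]' | grep -E 'tool|contact'
python3 d.py .4372 .1705 .06 79.4
```

```text
tool_pos: [0.4401, 0.169, 0.2017]
contact_force: [-0.6, -0.9, 0.5]
tool_pos: [0.4371, 0.1701, 0.1772]
contact_force: [-0.2, -0.1, 0.8]
t 31.28 units [ 0.    0.02 -5.86] [ 0.01 -0.03 -0.01] F [-0.2 -0.1  0.8] open 0.0855 grip 0.0
```

```bash

python3 -m crank '[[[0,0,-0.7,0,0,0],[0,0,-0.8,0,0,0],[0,0,-0.8,0,0,0],[0,0,-0.8,0,0,0],[0,0,-0.8,0,0,0],[0,0,-0.6,0,0,0],[0,0,-0.6,0,0,0],[0,0,-0.5,0,0,0],[0,0,-0.25,0,0,0],[0,0,0,0,0,0],[0,0,0,0,0,0]]]' | grep -E 'tool|contact'
python3 -m crank '[[[0,0,0,0,0,0],[0,0,0,0,0,0],[0,0,0,0,0,0],[0,0,0,0,0,0],[0,0,0,0,0,0],[0,0,0,0,0,0],[0,0,0,0,0,0],[0,0,0,0,0,0]]]' 1 40
python3 d.py .6132 -.1367 .21 81.5
```

```text
tool_pos: [0.438, 0.1703, 0.0616]
contact_force: [1.8, 0.7, -0.3]
time_s: 32.87
tool_pos: [0.4379, 0.1704, 0.0615]
eef_rot: [3.141, -0.0, 1.387]
contact_force: [-1.8, -0.1, 6.8]
opening: 0.0271
gripper_force: 42.8
t 32.87 units [  8.77 -15.35   7.42] [-0.    0.    0.51] F [-1.8 -0.1  6.8] open 0.0271 grip 42.8475683927536
```

```bash

python3 -m crank '[[[0,0,0.3,0,0,0],[0,0,0.7,0,0,0],[0,0,1,0,0,0],[0,0,1,0,0,0],[0,0,1,0,0,0],[0,0,1,0,0,0],[0,0,1,0,0,0],[0,0,1,0,0,0],[0,0,0.4,0,0,0],[0.2,-0.35,0,0,0,0],[0.5,-0.9,0,0,0,0],[0.55,-0.95,0,0,0,0.1]]]' | grep -E 'tool|contact'
python3 -m crank '[[[0.55,-0.95,0,0,0,0.1],[0.55,-0.95,0,0,0,0.1],[0.55,-0.95,0,0,0,0.1],[0.55,-0.95,0,0,0,0.1],[0.55,-0.95,0,0,0,0],[0.55,-0.95,0,0,0,0],[0.55,-0.95,0,0,0,0],[0.55,-0.95,0,0,0,0],[0.55,-0.95,0,0,0,0],[0.55,-0.95,0,0,0,0],[0.55,-0.95,0,0,0,0],[0.55,-0.95,0,0,0,0]]]'| grep -E 'tool|contact|open'
python3 -m crank '[[[0.55,-0.95,0,0,0,0],[0.3,-0.6,0,0,0,0],[0.1,-0.2,0,0,0,0],[0,0,0,0,0,0],[0,0,0,0,0,0]]]'| grep -E 'tool|contact|open'
python3 d.py .6132 -.1367 .128 81.5
```

```text
tool_pos: [0.4626, 0.1258, 0.2081]
contact_force: [0.4, -0.4, -2.0]
tool_pos: [0.5947, -0.1033, 0.2073]
contact_force: [0.7, 0.1, -2.5]
opening: 0.0279
tool_pos: [0.6133, -0.1363, 0.2087]
contact_force: [0.5, 0.7, -2.1]
opening: 0.0276
t 35.28 units [-0.01 -0.02 -4.03] [-0.01 -0.01  0.01] F [ 0.5  0.7 -2.1] open 0.0276 grip 41.93584620952606
```

```bash

python3 -m crank '[[[0,0,-0.5,0,0,0],[0,0,-0.9,0,0,0],[0,0,-0.9,0,0,0],[0,0,-0.9,0,0,0],[0,0,-0.5,0,0,0],[0,0,-0.3,0,0,0],[0,0,0,0,0,0],[0,0,0,0,0,0]]]'| grep -E 'tool|contact|open'
python3 d.py .6132 -.1367 .0775 81.5
python3 - <<'E'
from h import *
c=cam("scene");cv2.imwrite("pics/g9.png",cv2.resize(c["img"][150:270,180:300],None,fx=5,fy=5,interpolation=cv2.INTER_CUBIC))
E
```

```text
tool_pos: [0.6139, -0.1365, 0.1298]
contact_force: [0.4, -0.5, -1.1]
opening: 0.0274
t 35.95 units [-0.03 -0.01 -2.62] [0.   0.01 0.01] F [ 0.4 -0.5 -1.1] open 0.0274 grip 41.88080012798309
```

View pics/g9.png

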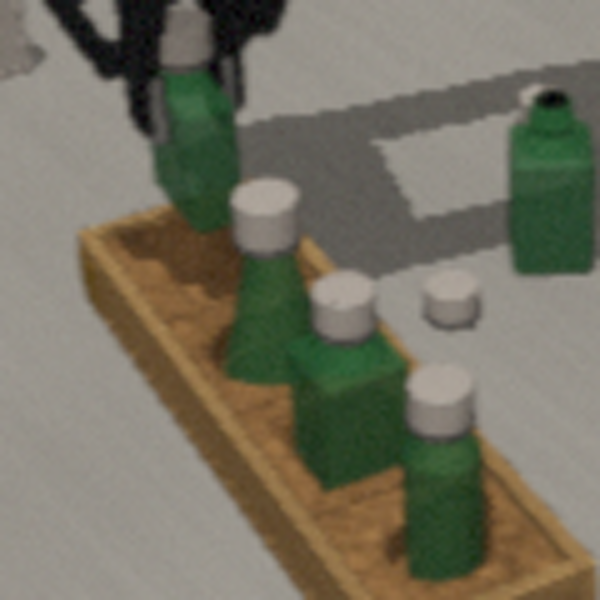

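Slim (440,490), square (345,400) and cone (265,300) stand upright in their nests, and the flask (195,150) hangs over the last recess with its long side along the row. Lower it.

```bash

python3 -m crank '[[[-0.03,0,-0.3,0,0,0],[0,0,-0.4,0,0,0],[0,0,-0.4,0,0,0],[0,0,-0.4,0,0,0],[0,0,-0.3,0,0,0],[0,0,-0.2,0,0,0],[0,0,-0.1,0,0,0],[0,0,0,0,0,0],[0,0,0,0,0,0]]]' | grep -E 'tool|contact'
python3 -m crank '[[[0,0,-0.1,0,0,0],[0,0,-0.1,0,0,0],[0,0,0,0,0,0]]]' | grep -E 'tool|contact'
python3 -m crank '[[[0,0,-0.05,0,0,0],[0,0,-0.05,0,0,0],[0,0,0,0,0,0]]]'| grep -E 'tool|contact'
python3 d.py .6132 -.1367 .0775 81.5
```

```text
tool_pos: [0.6132, -0.1367, 0.0874]
contact_force: [-0.4, 0.2, -1.1]
tool_pos: [0.6131, -0.1366, 0.083]
contact_force: [-0.3, 0.2, -1.4]
tool_pos: [0.6131, -0.1367, 0.0811]
contact_force: [0.2, -0.2, -1.6]
t 37.25 units [ 0.01 -0.   -0.18] [-0.   -0.    0.01] F [ 0.2 -0.2 -1.6] open 0.0273 grip 41.90380275249481
```

```bash

python3 -m crank '[[[0,0,-0.05,0,0,0],[0,0,-0.05,0,0,0],[0,0,0,0,0,0]]]' | grep -E 'tool|contact'
python3 -m crank '[[[0,0,-0.05,0,0,0],[0,0,0,0,0,0]]]' | grep -E 'tool|contact'
python3 -m crank '[[[0,0,-0.05,0,0,0],[0,0,0,0,0,0]]]' | grep -E 'tool|contact'
```

```text
tool_pos: [0.6131, -0.1367, 0.079]
contact_force: [0.4, 0.2, -1.6]
tool_pos: [0.6131, -0.1367, 0.0781]
contact_force: [0.3, -0.5, -2.0]
tool_pos: [0.6133, -0.1368, 0.0776]
contact_force: [-1.4, -0.4, 2.9]
```

Contact is at .0776, as predicted. Release, retreat, and check.

```bash

python3 -m crank '[[[0,0,0,0,0,0],[0,0,0,0,0,0],[0,0,0,0,0,0],[0,0,0,0,0,0],[0,0,0,0,0,0],[0,0,0,0,0,0]]]' 0 | grep -E 'tool|contact|open'
python3 -m crank '[[[0,0,0.4,0,0,0],[0,0,0.8,0,0,0],[0,0,1,0,0,0],[0,0,1,0,0,0],[0,0,1,0,0,0],[0,0,1,0,0,0],[0,0,1,0,0,0],[-0.5,-0.7,0.4,0,0,0],[-0.5,-0.9,0,0,0,0],[-0.5,-0.9,0,0,0,0],[-0.5,-0.9,0,0,0,0],[-0.5,-0.9,0,0,0,0]]]' | grep -E 'tool|contact'
python3 -m crank '[[[-0.5,-0.9,0,0,0,0],[-0.5,-0.9,0,0,0,0],[-0.5,-0.9,0,0,0,0],[-0.5,-0.9,0,0,0,0],[-0.5,-0.9,0,0,0,0],[-0.5,-0.9,0,0,0,0],[0,0,0,0,0,0],[0,0,0,0,0,0]]]' | grep -E 'time|tool|contact'
python3 - <<'E'
from h import *
a=cam("scene")["img"][120:310,180:430];b=cam("top")["img"][120:280,120:400]
a=cv2.resize(a,(395,300),interpolation=cv2.INTER_CUBIC);b=cv2.resize(b,(400,300),interpolation=cv2.INTER_CUBIC)
cv2.imwrite("pics/end.png",cv2.convertScaleAbs(np.hstack([a,b]),alpha=1.4))
E
```

```text
tool_pos: [0.6132, -0.1367, 0.0773]
contact_force: [1.2, -0.0, -0.1]
opening: 0.0855
tool_pos: [0.5626, -0.2234, 0.2101]
contact_force: [1.4, -0.3, 0.8]
time_s: 40.0
tool_pos: [0.5028, -0.3313, 0.2098]
contact_force: [0.2, 0.2, -0.2]
```

View pics/end.png

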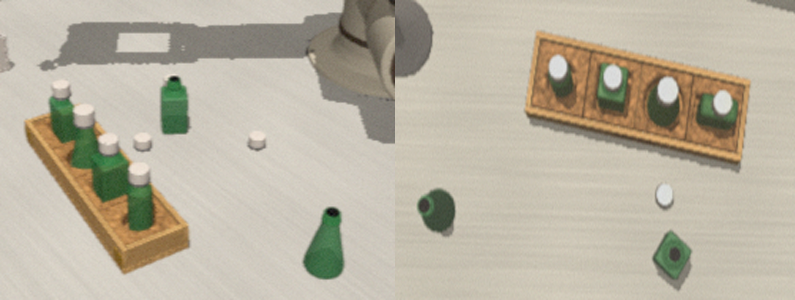

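All four capped bottles stand in their own recesses: left to right in the top view, slim (560,75), square (613,85), cone (665,95) and flask (718,108). Both open bottles stand where they were.

```bash
python3 -c "
from workcell import *
print(close_job())"
```

```text
the job is handed in; nothing more can be done
None
```

The four capped bottles stand upright in their matching cork recesses and the two uncapped ones were left where they were; the job was handed in at about 40 s, though the slim bottle pressed on its recess floor with up to about 66 N before release.

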